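# Unstack marked registers into their water meters

## Robot

A 6-joint arm with a two-finger parallel gripper is mounted at the origin on the work surface. World frame = base frame: x ahead of the robot, y to its left, z up, the work surface at z = 0. Lengths are in m, angles in rad, forces in N, time in s.
With the tool pointing down it reaches from about 0.35 to 0.775 m from the base axis. Payload 7.3 kg.
Tool frame: the origin (TCP) lies on the mounting face of the last link; the fingertips stand 178 mm ahead of it and the grasp point (between the pads) lies 159 mm ahead of it (robot.grip_depth is the distance from the TCP to the grasp point, in m); z points along the fingers, y is the line along which they close (so a half turn about z gives the same grasp; the last joint's range is limited). The gripper opens to 92 mm and grips with 3 to 60 N. Pads are 19 mm wide; open, the fingers measure 130 mm over their backs; the gripper's body (75 mm by 190 mm) begins 47 mm behind the grasp point.
Start: joints at [1.088, 0.342, 1.524, -0, 1.275, -0.146], TCP at [0.173, 0.496, 0.405] pointing down, gripper open.
Joint ranges: [-2.53, 2.53], [-0.77, 2.02], [0.04, 2.7], [-1, 4.14], [0.28, 2.66], [-3.11, 3.11]. Speed limits (rad/s): [2.57, 2.57, 3.14, 3.14, 3.14, 3.14].

## Interface

Orientations are given as [roll, pitch, yaw] about the fixed x, y, z axes, in that order (R = Rz(yaw) Ry(pitch) Rx(roll)).
In Python, from cell import observe, cams, robot, models gives the robot as it stands.
- The arm moves only by the shell command python3 -m jog 'ROWS' [FORCE]. ROWS is JSON, a list of rows, each a list of 3 entries, a list of its own where there are three numbers: the shift along the tool's x, y, z each as a share of 0.4 m, from -1 to 1, then the turn about the tool's z as a share of pi rad, from -1 to 1, then the closure, from 0 (fully open) to 1 (shut). In form: [[[x, y, z], turn, jaw], ...]. A call has 1 to 12 rows; each row is the pose to reach, as a shift and turn from the pose commanded when the call began, along the tool's axes at that moment, turning the shorter way round; what a row does not reach only later rows make up. A row lasts 1/8 s, in which the tool goes at most 62.5 mm and 10.7 degrees, less where a joint would pass 70% of its speed; a pose out of reach is approached as far as the arm can. A call with a number of a shift or a turn outside -1 to 1 is refused whole. A call with a gripper value outside its range is refused whole. The fingers move at their own pace and stop on an object; FORCE is the grip in N (left out, the last holds). Time passes only in rows, so rows that repeat a pose let the fingers close. It gives the time, the measured TCP pose, the force, the opening and the grip force at its end, in the units of the state.
- observe(): the state, without advancing time (a new reading comes with each control period).
- cams.read_camera(name): name is "scene" or "top"; returns the picture (420x560x3 uint8, red, green, blue); there is no depth.
- cams.camera_model(name): a dict with "camera_matrix" (3x3 intrinsics, pixels), "pose" (4x4, takes a point from camera to world coordinates). Camera axes: x right, y down, z forward; pixel columns grow to the right and rows downward; lengths in m; the calibration is good to about 2 mm. A picture is of the moment at which its call begins. camera_model takes no time and is no camera call.
- robot.hand_in(): hands the job in; it is judged then, once.
Trained networks look in the newest picture that a camera, given by its name, has taken for a name from the list of things; names that differ only in an ending like _2 or _b are one class to them, and where a whole thing is asked for, a point or a joint stands for the part that bears it (a point fixed in the world has none). Each returns a list of dicts, best first, with "confidence" (0 to 1); they miss things now and then, are a little off and sometimes report something else, mostly with a low value. They report only what shows in the picture. A call takes as long as a camera call. They do not tell look-alikes from the thing itself.
- models.find_in(target, camera): "position" ([x, y, z] in m, in world coordinates, good to about 4 mm: the middle of the surface that is visible of it).
- models.pinpoint(target, camera): "position" ([x, y, z] in m, in world coordinates, good to about 4 mm: a listed point, or the origin of a listed thing).
The state is a dict: "time": time; "qpos": joint angles; "qvel": joint speeds; "joint_efforts": joint torques, N m; "tool_pos": TCP position; "tool_rot": TCP orientation; "contact_force": force on the tool from outside, world axes, zero at the start; "torque": the same for the moment, N m; "opening": finger opening in m; "grip_force": force on a finger pad.
Only numpy, scipy, OpenCV 4.12 (cv2) and the standard library are available. Lean on these libraries where they do the work, as an engineer would, in place of code of your own. Each camera call takes 0.05 s, during which the arm holds its last target. There are 200 camera calls.

## Task

Four brass registers have come off the laser marker in one stack on the marking stage. Take the stack apart from the top down, one register at a time, and lower each into the open water meter of its size (smallest register in the smallest seat, and so on up to the largest), letting go only once it is down in its seat; all four must end flat on the floor of their own seats. Leave the finished meter standing where it is.

Things in the scene. Friction and masses are not known exactly. Their poses are not given: they have to be found in the camera images.
- register_28: The smallest register (counter capsule): a plain upright brass can with a white dial on top, a cylinder 28 mm in diameter and 30 mm tall, weighing less than half a kilogram. It is the top of the stack. Origin at the centre of its underside, z up; being round, its yaw does not matter.
- register_40: The second smallest register (counter capsule): a plain upright brass can with a white dial on top, a cylinder 40 mm in diameter and 30 mm tall, weighing less than half a kilogram. In the stack it stands directly on the 52 mm register. Origin at the centre of its underside, z up; being round, its yaw does not matter.
- register_52: The second largest register (counter capsule): a plain upright brass can with a white dial on top, a cylinder 52 mm in diameter and 30 mm tall, weighing less than half a kilogram. In the stack it stands directly on the 64 mm register. Origin at the centre of its underside, z up; being round, its yaw does not matter.
- register_64: The largest register (counter capsule): a plain upright brass can with a white dial on top, a cylinder 64 mm in diameter and 30 mm tall, weighing less than half a kilogram. The bottom of the stack, it stands on the stage. Origin at the centre of its underside, z up; being round, its yaw does not matter.
- meter_28: The smallest open water meter, for the 28 mm register: blue, fixed to the bench, two pipe stubs along its y (116 mm over all, up to 62 mm high). On top, over its origin, a brass collar 56 mm in outer diameter; in it the seat, a flat dark round floor 44 mm across, 62 mm above the bench; the rim stands 5 mm above this floor. Origin at the centre of its underside, on the bench, z up.
- meter_40: The second smallest open water meter, for the 40 mm register: blue, fixed to the bench, two pipe stubs along its y (124 mm over all, up to 62 mm high). On top, over its origin, a brass collar 68 mm in outer diameter; in it the seat, a flat dark round floor 56 mm across, 66 mm above the bench; the rim stands 5 mm above this floor. Origin at the centre of its underside, on the bench, z up.
- meter_52: The second largest open water meter, for the 52 mm register: blue, fixed to the bench, two pipe stubs along its y (132 mm over all, up to 62 mm high). On top, over its origin, a brass collar 80 mm in outer diameter; in it the seat, a flat dark round floor 68 mm across, 70 mm above the bench; the rim stands 5 mm above this floor. Origin at the centre of its underside, on the bench, z up.
- meter_64: The largest open water meter, for the 64 mm register: blue, fixed to the bench, two pipe stubs along its y (140 mm over all, up to 62 mm high). On top, over its origin, a brass collar 92 mm in outer diameter; in it the seat, a flat dark round floor 80 mm across, 74 mm above the bench; the rim stands 5 mm above this floor. Origin at the centre of its underside, on the bench, z up.
- stage: The marking stage on which the stack stands: a fixed square metal block with a flat steel top plate 120 by 120 mm, top face 40 mm above the bench. A small black knob sticks out of one side below the plate. Origin at the centre of its underside, on the bench, z up.
- finished_meter: A finished water meter standing loose among the other things: like the open ones, but its 74 mm brass collar is filled by a register with a white dial, 80 mm high in all, 120 mm over its pipe stubs (its y). To be left alone. Origin at the centre of its underside.
Not all that is in view belongs to the job. What is shaped like the register_28 but green or red is not meant. What is shaped like the register_40 but blue or purple is not meant.

How it is judged:
By the outcome, as a careful person would: the job done as asked, in the order asked, and still so for the second after the job is handed in, with the robot touching nothing.
It also fails if it takes over 112 s, if anything falls off the work surface, if the arm or the gripper's body presses on something with over 40 N, if the wrist force passes 120 N, or if a joint passes its speed limit or range.

## Working session

There is one attempt and no reset: what is moved stays moved. The work goes in short steps, Python scripts to look and compute and a shell command to move; the robot and the scene stay as the last step left them, time stands still between calls to the robot, and variables do not carry over. Pictures are saved under pics/ and viewed, at most 14 in all, crops included, and the job is handed in when it is done.

```bash
mkdir -p pics; ls; python3 - <<'E'
from cell import observe,cams,robot,models
import cv2,numpy as np
for c in("scene","top"):
    cv2.imwrite(f"pics/{c}0.png",cams.read_camera(c)[:,:,::-1])
    m=cams.camera_model(c);print(c,np.round(m["camera_matrix"],1).tolist(),np.round(m["pose"],3).tolist())
    for t in["register_28","register_40","register_52","register_64","meter_28","meter_40","meter_52","meter_64","stage","finished_meter"]:
        print(t,[(np.round(d["position"],3).tolist(),round(d["confidence"],2)) for d in models.pinpoint(t,c)[:4]])
s=observe();print(s["tool_pos"],s["tool_rot"],s["time"],s["opening"])
E
```

```text
pics
scene [[537.9, 0.0, 282.2], [0.0, 537.9, 212.5], [0.0, 0.0, 1.0]] [[-0.505, 0.715, -0.483, 1.177], [0.863, 0.419, -0.282, 0.447], [0.001, -0.559, -0.829, 1.192], [0.0, 0.0, 0.0, 1.0]]
register_28 [([0.607, 0.344, -0.003], 0.81), ([0.472, 0.374, 0.072], 0.79), ([0.417, 0.485, 0.003], 0.72), ([0.472, 0.371, 0.128], 0.68)]
register_40 [([0.607, 0.344, -0.003], 0.81), ([0.472, 0.374, 0.072], 0.79), ([0.417, 0.485, 0.003], 0.72), ([0.472, 0.371, 0.128], 0.68)]
register_52 [([0.607, 0.344, -0.003], 0.81), ([0.472, 0.374, 0.072], 0.79), ([0.417, 0.485, 0.003], 0.72), ([0.472, 0.371, 0.128], 0.68)]
register_64 [([0.607, 0.344, -0.003], 0.81), ([0.472, 0.374, 0.072], 0.79), ([0.417, 0.485, 0.003], 0.72), ([0.472, 0.371, 0.128], 0.68)]
meter_28 [([0.454, -0.363, 0.0], 0.97), ([0.668, -0.196, -0.003], 0.8), ([0.487, 0.016, -0.003], 0.69), ([0.655, 0.185, -0.004], 0.65)]
meter_40 [([0.454, -0.363, 0.0], 0.97), ([0.668, -0.196, -0.003], 0.8), ([0.487, 0.016, -0.003], 0.69), ([0.655, 0.185, -0.004], 0.65)]
meter_52 [([0.454, -0.363, 0.0], 0.97), ([0.668, -0.196, -0.003], 0.8), ([0.487, 0.016,
[... 1127 characters left out ...]
, -0.0], 0.97), ([0.661, 0.186, 0.003], 0.76), ([0.455, -0.358, -0.002], 0.6), ([0.486, 0.018, -0.001], 0.6)]
meter_40 [([0.671, -0.2, -0.0], 0.97), ([0.661, 0.186, 0.003], 0.76), ([0.455, -0.358, -0.002], 0.6), ([0.486, 0.018, -0.001], 0.6)]
meter_52 [([0.671, -0.2, -0.0], 0.97), ([0.661, 0.186, 0.003], 0.76), ([0.455, -0.358, -0.002], 0.6), ([0.486, 0.018, -0.001], 0.6)]
meter_64 [([0.671, -0.2, -0.0], 0.97), ([0.661, 0.186, 0.003], 0.76), ([0.455, -0.358, -0.002], 0.6), ([0.486, 0.018, -0.001], 0.6)]
stage [([0.482, 0.363, 0.001], 0.63)]
finished_meter [([0.703, -0.002, 0.001], 0.74)]
[0.17348912 0.49551529 0.40476632] [3.14143282e+00 1.64883181e-05 2.80474171e+00] 1.1 0.09177195882285766
```

View pics/scene0.png

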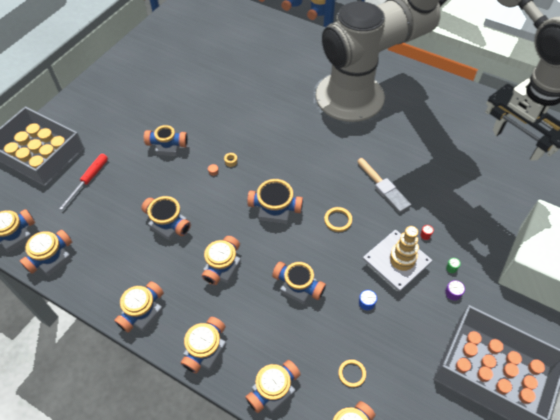

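View pics/top0.png

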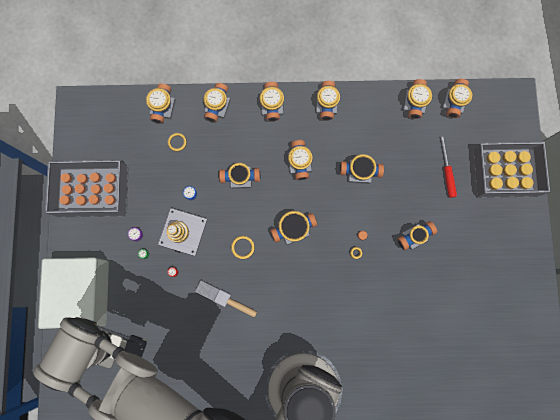

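The scene picture shows the stack on the stage (403,250), with a red, a green, a blue and a purple decoy around it. The open meters are at (165,135), (164,213), (299,276) and (275,195), and the finished meter is at (220,258). The top picture agrees: the open seats are at (420,235), (239,174), (363,167) and (294,226). I'll refine the sizes and centres next.

```bash
cat > h.py <<'E'
from cell import observe,cams,robot,models
import cv2,numpy as np
def proj(c,p):
    m=cams.camera_model(c);T=np.linalg.inv(m["pose"]);q=T[:3,:3]@np.array(p)+T[:3,3];u=m["camera_matrix"]@q;return u[:2]/u[2]
def back(c,uv,z):
    m=cams.camera_model(c);P=np.array(m["pose"]);d=P[:3,:3]@np.linalg.solve(m["camera_matrix"],[uv[0],uv[1],1]);o=P[:3,3];return (o+d*(z-o[2])/d[2])
def shift(x,y,z):
    "jog shares to bring TCP over (x,y) at grasp-point height z"
    s=observe();a=s["tool_rot"];d=np.array([x,y,z+robot.grip_depth])-s["tool_pos"]
    from scipy.spatial.transform import Rotation as R
    return np.round(R.from_euler("xyz",a).as_matrix().T@d/0.4,4)
E
python3 - <<'E'
from h import *
M={"m28":(.454,-.361,.067,28),"m40":(.658,.186,.071,34),"m52":(.67,-.198,.075,40),"m64":(.4865,.017,.079,46)}
for c in("scene","top"):
    im=cams.read_camera(c);hsv=cv2.cvtColor(im,cv2.COLOR_RGB2HSV)
    br=cv2.inRange(hsv,(15,90,90),(32,255,255))
    for n,(x,y,z,r) in M.items():
        roi=np.zeros_like(br);u=proj(c,(x,y,z));cv2.circle(roi,tuple(int(round(v)) for v in u),30,255,-1)
        cs=cv2.findContours(br&roi,cv2.RETR_EXTERNAL,cv2.CHAIN_APPROX_NONE)[0]
        h=max(cs,key=cv2.contourArea);h=cv2.convexHull(h)[:,0].astype(float)
        w=np.array([back(c,p,z)[:2] for p in h],np.float32);(e,d,_)=cv2.fitEllipse(w)
        print(c,n,np.round(e,4),"diam mm",np.round(np.array(d)*1000,1))
    wh=cv2.inRange(hsv,(0,0,170),(179,70,255));u=proj(c,(.472,.371,.16)).round().astype(int)
    roi=np.zeros_like(wh);cv2.circle(roi,tuple(int(v) for v in u),9,255,-1)
    ys,xs=np.nonzero(wh&roi);print(c,"dial px",xs.mean(),ys.mean(),len(xs),back(c,(xs.mean(),ys.mean()),.16).round(4))
    u=proj(c,(.472,.371,.1)).astype(int);k=im[u[1]-40:u[1]+40,u[0]-40:u[0]+40,::-1];cv2.imwrite(f"pics/k_{c}.png",cv2.resize(k,(390,390),interpolation=cv2.INTER_CUBIC))
cv2.imwrite("pics/k.png",np.hstack([cv2.imread("pics/k_scene.png"),cv2.imread("pics/k_top.png")]))
print("over stack 28",shift(.472,.371,.246), "grasp",shift(.472,.371,.156))
E
```

```text
scene m28 [ 0.4568 -0.3569] diam mm [54.4 61.8]
scene m40 [0.6557 0.1878] diam mm [66.3 71.2]
scene m52 [ 0.6693 -0.1956] diam mm [80.6 84.6]
scene m64 [0.4882 0.022 ] diam mm [91.  97.3]
scene dial px 410.9895833333333 230.625 96 [0.471  0.3724 0.16  ]
top m28 [ 0.455  -0.3602] diam mm [55.9 56.2]
top m40 [0.6545 0.1846] diam mm [66.7 68.8]
top m52 [ 0.6677 -0.1982] diam mm [79.4 80.4]
top m64 [0.4864 0.0192] diam mm [90.7 92.7]
top dial px 170.4375 229.53571428571428 112 [0.4708 0.3744 0.16  ]
over stack 28 [-0.8072 -0.0471 -0.0012] grasp [-0.8072 -0.0471  0.2238]
```

View pics/k.png

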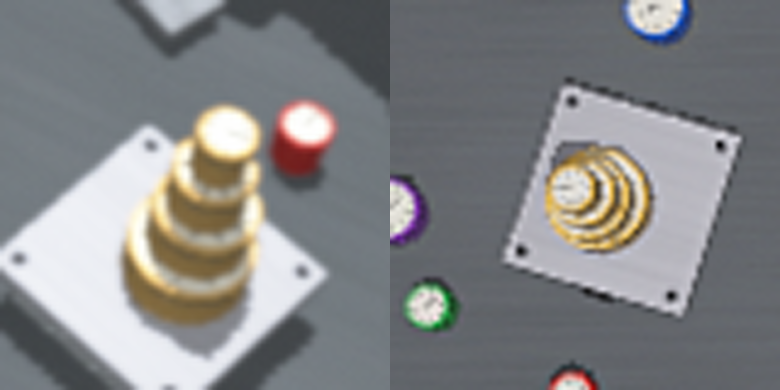

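The crop shows all four registers, roughly concentric, with the top dial at about (0.471, 0.373) in both cameras. The decoys are well clear, and the measured collar diameters match the four meters. Moving over the stack.

```bash
python3 -m jog '[[[-0.803,-0.043,0],0,0],[[-0.803,-0.043,0],0,0],[[-0.803,-0.043,0],0,0],[[-0.803,-0.043,0],0,0],[[-0.803,-0.043,0],0,0],[[-0.803,-0.043,0],0,0],[[-0.803,-0.043,0],0,0],[[-0.803,-0.043,0],0,0]]' 20; python3 -c "
from h import *
print(shift(.471,.373,.156))"
```

```text
time: 2.2
tool_pos: [0.4696, 0.374, 0.4049]
tool_rot: [3.142, -0.001, 2.806]
contact_force: [-0.6, -1.2, -0.9]
opening: 0.0916
grip_force: 0.0
[-0.0042 -0.0011  0.2242]
```

```bash
python3 -m jog '[[[-0.004,-0.001,0.08],0,0],[[-0.004,-0.001,0.15],0,0.3],[[-0.004,-0.001,0.2],0,0.3],[[-0.004,-0.001,0.224],0,0.4],[[-0.004,-0.001,0.224],0,0.5],[[-0.004,-0.001,0.224],0,0.6],[[-0.004,-0.001,0.224],0,0.8],[[-0.004,-0.001,0.224],0,0.8],[[-0.004,-0.001,0.224],0,0.8]]' 20
```

```text
time: 3.32
tool_pos: [0.4724, 0.3722, 0.3157]
tool_rot: [3.141, 0.001, 2.805]
contact_force: [-1.0, -0.6, 3.0]
opening: 0.0263
grip_force: 20.0
```

```bash
python3 -m jog '[[[0,0,-0.03],0,0.8],[[0,0,-0.1],0,0.8],[[0,0,-0.2],0,0.8],[[0,0,-0.26],0,0.8],[[0,0,-0.26],0,0.8]]' 20; python3 - <<'E'
from h import *
k=[]
for c,p in(("scene",(.471,.373,.2)),("top",(.471,.373,.1))):
    im=cams.read_camera(c);u=proj(c,p).astype(int);k.append(cv2.resize(im[u[1]-50:u[1]+50,u[0]-50:u[0]+50,::-1],(390,390),interpolation=2))
cv2.imwrite("pics/a1.png",np.hstack(k));print(shift(.471,.373,.26),observe()["opening"])
E
```

```text
time: 3.95
tool_pos: [0.4724, 0.3723, 0.4216]
tool_rot: [3.138, 0.003, 2.805]
contact_force: [-0.8, -0.5, -1.5]
opening: 0.0265
grip_force: 20.0
[ 0.0034  0.0012 -0.0018] 0.026492887526529903
```

View pics/a1.png

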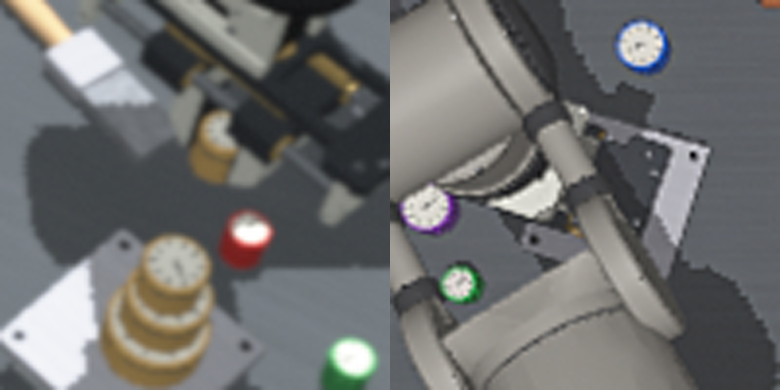

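The picture shows register_28 held upright at (210,150) and the remaining three undisturbed.

```bash
python3 -m jog '[[[-0.02,-0.07,0],0,0.8],[[-0.285,-0.87,0],0,0.8],[[-0.285,-0.87,0],0,0.8],[[-0.285,-0.87,0],0,0.8],[[-0.285,-0.87,0],0,0.8],[[-0.285,-0.87,0],0,0.8],[[-0.285,-0.87,0],0,0.8],[[-0.285,-0.87,0],0,0.8]]' 20; python3 -m jog '[[[-0.28,-0.87,0],0,0.8],[[-0.28,-0.87,0],0,0.8],[[-0.28,-0.87,0],0,0.8],[[-0.28,-0.87,0],0,0.8],[[-0.28,-0.87,0],0,0.8],[[-0.28,-0.87,0],0,0.8],[[-0.28,-0.87,0],0,0.8],[[-0.28,-0.87,0],0,0.8]]' 20;  python3 - <<'E'
from h import *
im=cams.read_camera("scene");u=proj("scene",(.471,.373,.1)).astype(int);v=proj("scene",(.455,-.36,.15)).astype(int)
k=[cv2.resize(im[max(0,w[1]-50):w[1]+50,w[0]-50:w[0]+50,::-1],(390,390),interpolation=2) for w in(u,v)]
cv2.imwrite("pics/a2.png",np.hstack(k));print(shift(.455,-.3595,.0885))
# dial of register_40, top z=.13, both cams
for c in("scene","top"):
    im=cams.read_camera(c);hsv=cv2.cvtColor(im,cv2.COLOR_RGB2HSV)
    m=cv2.inRange(hsv,(0,0,120),(179,70,255));u=proj(c,(.471,.373,.13));roi=np.zeros_like(m);cv2.circle(roi,tuple(int(round(t)) for t in u),9,255,-1)
    ys,xs=np.nonzero(m&roi);print(c,len(xs),back(c,(xs.mean(),ys.mean()),.13).round(4))
    print([(np.round(d["position"],3).tolist(),round(d["confidence"],2)) for d in models.pinpoint("register_40",c)])
E
```

```text
time: 5.05
tool_pos: [0.4647, 0.0046, 0.4178]
tool_rot: [-3.141, -0.003, 2.801]
contact_force: [-0.5, 0.8, -0.6]
opening: 0.0265
grip_force: 20.0
time: 6.05
tool_pos: [0.4562, -0.3581, 0.418]
tool_rot: [3.14, -0.002, 2.806]
contact_force: [-0.1, 0.5, -0.1]
opening: 0.0261
grip_force: 20.0
[ 0.001  -0.0059  0.4268]
scene 209 [0.4685 0.3731 0.13  ]
[([0.608, 0.345, -0.004], 0.86), ([0.483, 0.374, 0.042], 0.83), ([0.476, 0.368, 0.098], 0.81), ([0.475, 0.511, 0.003], 0.75), ([0.416, 0.483, 0.002], 0.6), ([0.457, -0.357, 0.231], 0.58), ([0.47, 0.376, 0.071], 0.57), ([0.357, 0.396, -0.003], 0.46)]
top 152 [0.4707 0.375  0.13  ]
[([0.473, 0.371, 0.098], 0.68), ([0.474, 0.373, 0.035], 0.63), ([0.602, 0.346, -0.003], 0.63), ([0.476, 0.37, 0.071], 0.58), ([0.36, 0.399, 0.002], 0.52), ([0.478, 0.516, -0.002], 0.46), ([0.412, 0.484, -0.006], 0.38)]
```

View pics/a2.png

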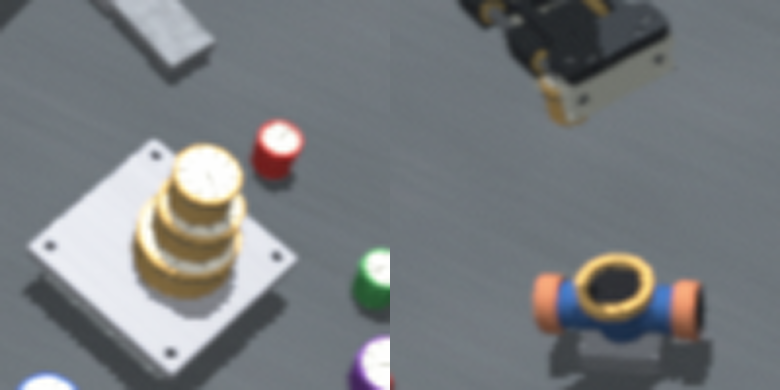

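The picture shows register_28 still in the gripper above meter_28's open seat at (615,285). The stack stands as before with register_40 on top. Lowering.

```bash
python3 -m jog '[[[0.001,-0.005,0.1],0,0.8],[[0.001,-0.005,0.2],0,0.8],[[0.001,-0.005,0.3],0,0.8],[[0.001,-0.005,0.37],0,0.8],[[0.001,-0.005,0.4],0,0.8],[[0.001,-0.005,0.41],0,0.8],[[0.001,-0.005,0.418],0,0.8],[[0.001,-0.005,0.422],0,0.8],[[0.001,-0.005,0.422],0,0.8]]' 20;  python3 -c "
from h import *
print(shift(.455,-.3595,.088))"
```

```text
time: 7.42
tool_pos: [0.4547, -0.3612, 0.2508]
tool_rot: [-3.141, 0.001, 2.805]
contact_force: [0.1, 0.3, -0.0]
opening: 0.0261
grip_force: 20.0
[0.0006 0.0042 0.009 ]
```

```bash
python3 -m jog '[[[0,0.003,0.003],0,0.8],[[0,0.003,0.005],0,0.8],[[0,0.003,0.005],0,0.8]]' 20;  python3 -m jog '[[[0,0,0.003],0,0.8],[[0,0,0.003],0,0.8]]' 20
```

```text
time: 7.8
tool_pos: [0.455, -0.3599, 0.2482]
tool_rot: [3.141, -0.0, 2.805]
contact_force: [0.5, -0.3, -1.4]
opening: 0.0265
grip_force: 20.0
time: 8.05
tool_pos: [0.455, -0.36, 0.2477]
tool_rot: [-3.141, 0.001, 2.805]
contact_force: [-0.8, 0.2, 4.4]
opening: 0.0263
grip_force: 20.0
```

```bash
python3 -m jog '[[[0,0,0.002],0,0.8],[[0,0,0.002],0,0.8]]' 20
```

```text
time: 8.3
tool_pos: [0.455, -0.3599, 0.2476]
tool_rot: [-3.141, 0.001, 2.805]
contact_force: [-3.0, 3.7, 10.8]
opening: 0.0265
grip_force: 20.0
```

```bash
python3 -m jog '[[[0,0,-0.002],0,0.6],[[0,0,-0.002],0,0.4],[[0,0,-0.002],0,0.4],[[0,0,-0.05],0,0.4],[[0,0,-0.2],0,0.4],[[0,0,-0.35],0,0.4],[[0,0,-0.42],0,0.2],[[0,0,-0.42],0,0.2]]' 20;  python3 - <<'E'
from h import *
im=cams.read_camera("scene");v=proj("scene",(.455,-.36,.09)).astype(int)
cv2.imwrite("pics/a3.png",cv2.resize(im[v[1]-50:v[1]+50,v[0]-50:v[0]+50,::-1],(390,390),interpolation=2))
print([(np.round(d["position"],3).tolist(),round(d["confidence"],2)) for d in models.pinpoint("register_28","scene")],shift(.471,.3725,.24))
E
```

```text
time: 9.3
tool_pos: [0.4551, -0.3601, 0.4165]
tool_rot: [-3.139, 0.005, 2.805]
contact_force: [-0.1, -0.5, -0.1]
opening: 0.0703
grip_force: 0.0
[([0.608, 0.345, -0.003], 0.86), ([0.479, 0.373, 0.043], 0.84), ([0.474, 0.511, 0.001], 0.84), ([0.356, 0.394, -0.001], 0.71), ([0.476, 0.369, 0.097], 0.68), ([0.457, -0.357, 0.062], 0.52), ([0.472, 0.372, 0.072], 0.5), ([0.414, 0.487, 0.002], 0.49), ([0.486, 0.364, -0.0], 0.17)] [0.5668 1.7413 0.037 ]
```

View pics/a3.png

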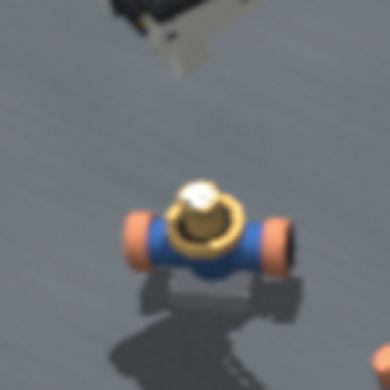

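The picture shows register_28 upright inside its collar at (205,215), and the network puts its origin at z = 0.062, the seat floor. Going back for register_40.

```bash
python3 -m jog '[[[0.284,0.87,0],0,0],[[0.284,0.87,0],0,0],[[0.284,0.87,0],0,0],[[0.284,0.87,0],0,0],[[0.284,0.87,0],0,0],[[0.284,0.87,0],0,0],[[0.284,0.87,0],0,0],[[0.284,0.87,0],0,0]]' 20; python3 -m jog '[[[0.283,0.87,0],0,0],[[0.283,0.87,0],0,0],[[0.283,0.87,0],0,0],[[0.283,0.87,0],0,0],[[0.283,0.87,0],0,0],[[0.283,0.87,0],0,0],[[0.283,0.87,0],0,0],[[0.283,0.87,0],0,0]]' 20; python3 -c "
from h import *
print(shift(.4715,.372,.126))"
```

```text
time: 10.4
tool_pos: [0.4627, 0.0057, 0.4131]
tool_rot: [-3.141, -0.002, 2.806]
contact_force: [-0.1, -0.3, 0.4]
opening: 0.0914
grip_force: 0.0
time: 11.4
tool_pos: [0.4719, 0.3705, 0.4133]
tool_rot: [-3.14, -0.001, 2.803]
contact_force: [0.4, -0.0, -0.5]
opening: 0.0919
grip_force: 0.0
[0.002  0.0039 0.3202]
```

```bash
python3 -m jog '[[[0.002,0.003,0.1],0,0],[[0.002,0.003,0.2],0,0],[[0.002,0.003,0.28],0,0.2],[[0.002,0.003,0.31],0,0.3],[[0.002,0.003,0.32],0,0.3],[[0.002,0.003,0.32],0,0.4],[[0.002,0.003,0.32],0,0.5],[[0.002,0.003,0.32],0,0.7],[[0.002,0.003,0.32],0,0.7],[[0.002,0.003,0.32],0,0.7]]' 20; python3 -m jog '[[[0,0,-0.03],0,0.7],[[0,0,-0.1],0,0.7],[[0,0,-0.2],0,0.7],[[0,0,-0.3],0,0.7],[[0,0,-0.32],0,0.7],[[0,0,-0.32],0,0.7]]' 20; python3 -c "
from h import *
print(shift(.655,.186,.24))
print([(np.round(d['position'],3).tolist(),round(d['confidence'],2)) for c in ['scene'] if cams.read_camera(c) is not None for d in models.pinpoint('register_40',c)])"
```

```text
time: 12.65
tool_pos: [0.4706, 0.3734, 0.2871]
tool_rot: [3.141, 0.001, 2.805]
contact_force: [-1.0, -0.2, 5.5]
opening: 0.0382
grip_force: 20.0
time: 13.4
tool_pos: [0.4704, 0.3732, 0.4139]
tool_rot: [-3.141, -0.0, 2.805]
contact_force: [-0.3, 0.1, -1.9]
opening: 0.0383
grip_force: 20.0
[-0.5902 -0.2892  0.0367]
[([0.48, 0.372, 0.039], 0.84), ([0.472, 0.373, 0.071], 0.69), ([0.357, 0.394, -0.005], 0.69), ([0.475, 0.509, 0.002], 0.66), ([0.606, 0.345, -0.005], 0.65), ([0.477, 0.371, 0.223], 0.53), ([0.457, -0.36, 0.058], 0.45), ([0.418, 0.487, 0.004], 0.42)]
```

```bash
python3 -m jog '[[[-0.59,-0.289,0],0,0.7],[[-0.59,-0.289,0],0,0.7],[[-0.59,-0.289,0],0,0.7],[[-0.59,-0.289,0],0,0.7],[[-0.59,-0.289,0],0,0.7],[[-0.59,-0.289,0],0,0.7],[[-0.59,-0.289,0],0,0.7],[[-0.59,-0.289,0],0,0.7]]' 20; python3 -c "
from h import *
print(shift(.655,.186,.094))
print([(np.round(d['position'],3).tolist(),round(d['confidence'],2)) for c in ['scene','top'] if cams.read_camera(c) is not None for d in models.pinpoint('register_40',c)])"
```

```text
time: 14.5
tool_pos: [0.6542, 0.1877, 0.4146]
tool_rot: [3.141, -0.0, 2.807]
contact_force: [0.4, 0.2, -0.8]
opening: 0.0386
grip_force: 20.0
[-0.0034 -0.0036  0.4034]
[([0.606, 0.345, -0.005], 0.87), ([0.482, 0.371, 0.043], 0.86), ([0.472, 0.374, 0.072], 0.81), ([0.474, 0.511, 0.003], 0.71), ([0.414, 0.486, 0.002], 0.68), ([0.359, 0.394, -0.002], 0.55), ([0.458, -0.361, 0.06], 0.48), ([0.659, 0.186, 0.224], 0.48), ([0.485, 0.017, -0.006], 0.24), ([0.48, 0.515, -0.002], 0.73), ([0.476, 0.37, 0.069], 0.7), ([0.604, 0.346, -0.003], 0.66), ([0.414, 0.488, -0.005], 0.58), ([0.357, 0.394, 0.004], 0.52), ([0.454, -0.363, 0.066], 0.45)]
```

```bash
python3 -m jog '[[[-0.002,-0.002,0.1],0,0.7],[[-0.002,-0.002,0.2],0,0.7],[[-0.002,-0.002,0.3],0,0.7],[[-0.002,-0.002,0.36],0,0.7],[[-0.002,-0.002,0.38],0,0.7],[[-0.002,-0.002,0.39],0,0.7],[[-0.002,-0.002,0.395],0,0.7],[[-0.002,-0.002,0.395],0,0.7]]' 20; python3 -m jog '[[[0,0,0.002],0,0.7],[[0,0,0.004],0,0.7],[[0,0,0.005],0,0.7],[[0,0,0.005],0,0.7]]' 20
```

```text
time: 15.7
tool_pos: [0.6558, 0.1852, 0.2573]
tool_rot: [3.141, 0.001, 2.805]
contact_force: [-1.1, -0.3, -0.7]
opening: 0.0383
grip_force: 20.0
time: 16.2
tool_pos: [0.6556, 0.1851, 0.2543]
tool_rot: [3.142, -0.0, 2.805]
contact_force: [-0.8, -0.1, -1.9]
opening: 0.0384
grip_force: 20.0
```

```bash
python3 -m jog '[[[0,0,0.002],0,0.7],[[0,0,0.003],0,0.7],[[0,0,0.003],0,0.7]]' 20; python3 -m jog '[[[0,0,0.002],0,0.7],[[0,0,0.002],0,0.7]]' 20
```

```text
time: 16.58
tool_pos: [0.6556, 0.1852, 0.2532]
tool_rot: [3.142, -0.0, 2.805]
contact_force: [-0.2, -0.5, -0.9]
opening: 0.0383
grip_force: 20.0
time: 16.82
tool_pos: [0.6555, 0.1852, 0.2531]
tool_rot: [3.141, 0.0, 2.805]
contact_force: [-3.2, -1.0, 4.9]
opening: 0.0386
grip_force: 20.0
```

```bash
python3 -m jog '[[[0,0,0.002],0,0.7],[[0,0,0.002],0,0.7]]' 20
```

```text
time: 17.08
tool_pos: [0.6555, 0.1852, 0.2531]
tool_rot: [3.141, 0.001, 2.805]
contact_force: [-4.8, -0.9, 10.2]
opening: 0.0383
grip_force: 20.0
```

Seated with about 10 N. Releasing, lifting and returning to the stack.

```bash
python3 -m jog '[[[0,0,-0.002],0,0.5],[[0,0,-0.002],0,0.3],[[0,0,-0.002],0,0.3],[[0,0,-0.05],0,0.3],[[0,0,-0.2],0,0.3],[[0,0,-0.35],0,0.2],[[0,0,-0.4],0,0],[[0,0,-0.4],0,0]]' 20;  python3 - <<'E'
from h import *
k=[]
for c in("scene","top"):
    im=cams.read_camera(c)
    for p in[(.655,.186,.09),(.471,.373,.08)]:
        u=proj(c,p).astype(int);k.append(cv2.resize(im[u[1]-35:u[1]+35,u[0]-35:u[0]+35,::-1],(290,290),interpolation=2))
    print([(np.round(d["position"],3).tolist(),round(d["confidence"],2)) for d in models.pinpoint("register_52",c)])
    hsv=cv2.cvtColor(im,cv2.COLOR_RGB2HSV)
    m=cv2.inRange(hsv,(0,0,120),(179,70,255));u=proj(c,(.471,.373,.10));roi=np.zeros_like(m);cv2.circle(roi,tuple(int(round(t)) for t in u),9,255,-1)
    ys,xs=np.nonzero(m&roi);print(c,len(xs),back(c,(xs.mean(),ys.mean()),.10).round(4))
cv2.imwrite("pics/a4.png",np.vstack([np.hstack(k[:2]),np.hstack(k[2:])]))
print(shift(.471,.3725,.24))
E
```

```text
time: 18.08
tool_pos: [0.6557, 0.1852, 0.4133]
tool_rot: [3.14, 0.004, 2.805]
contact_force: [-0.5, 0.1, -1.1]
opening: 0.0886
grip_force: 0.0
[([0.472, 0.373, 0.071], 0.81), ([0.357, 0.395, -0.0], 0.7), ([0.475, 0.511, 0.004], 0.59), ([0.658, 0.181, 0.065], 0.57), ([0.46, -0.358, 0.061], 0.53), ([0.416, 0.483, 0.003], 0.53)]
scene 242 [0.4715 0.3727 0.1   ]
[([0.481, 0.51, 0.003], 0.69), ([0.452, -0.362, 0.064], 0.65), ([0.359, 0.394, 0.004], 0.63), ([0.477, 0.373, 0.069], 0.58), ([0.659, 0.183, 0.068], 0.54), ([0.604, 0.344, -0.002], 0.52), ([0.476, 0.373, 0.034], 0.51), ([0.415, 0.487, -0.005], 0.49)]
top 181 [0.475  0.3738 0.1   ]
[0.5902 0.2897 0.0264]
```

View pics/a4.png

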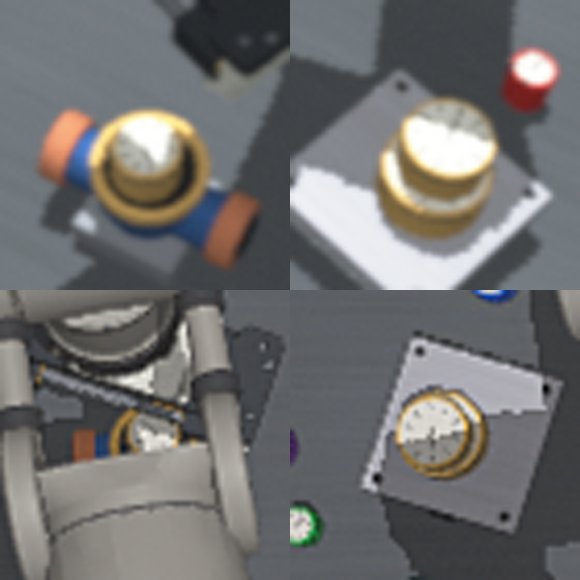

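The picture shows register_40 seated upright in its collar at (150,165). The 52 and 64 registers are intact on the stage, with the 52 at about (0.474, 0.373).

```bash
python3 -m jog '[[[0.584,0.294,0],0,0],[[0.584,0.294,0],0,0],[[0.584,0.294,0],0,0],[[0.584,0.294,0],0,0],[[0.584,0.294,0],0,0],[[0.584,0.294,0],0,0],[[0.584,0.294,0],0,0],[[0.584,0.294,0],0,0]]' 20; python3 -c "
from h import *
print(shift(.474,.3732,.097))"
```

```text
time: 19.27
tool_pos: [0.4752, 0.3722, 0.4112]
tool_rot: [-3.141, -0.0, 2.803]
contact_force: [0.1, 0.8, 0.1]
opening: 0.092
grip_force: 0.0
[0.0035 0.0015 0.3874]
```

```bash
python3 -m jog '[[[0.003,0.001,0.1],0,0],[[0.003,0.001,0.2],0,0],[[0.003,0.001,0.3],0,0],[[0.003,0.001,0.37],0,0.1],[[0.003,0.001,0.387],0,0.2],[[0.003,0.001,0.387],0,0.3],[[0.003,0.001,0.387],0,0.4],[[0.003,0.001,0.387],0,0.6],[[0.003,0.001,0.387],0,0.6],[[0.003,0.001,0.387],0,0.6]]' 20; python3 -m jog '[[[0,0,-0.03],0,0.6],[[0,0,-0.1],0,0.6],[[0,0,-0.2],0,0.6],[[0,0,-0.3],0,0.6],[[0,0,-0.38],0,0.6],[[0,0,-0.38],0,0.6]]' 20; python3 -c "
from h import *
print(shift(.668,-.1975,.24))
print([(np.round(d['position'],3).tolist(),round(d['confidence'],2)) for c in ['scene'] if cams.read_camera(c) is not None for d in models.pinpoint('register_52',c)])"
```

```text
time: 20.52
tool_pos: [0.4733, 0.3743, 0.2581]
tool_rot: [3.14, 0.002, 2.805]
contact_force: [0.9, -0.3, 6.3]
opening: 0.0506
grip_force: 20.0
time: 21.28
tool_pos: [0.473, 0.3742, 0.4117]
tool_rot: [3.137, 0.003, 2.805]
contact_force: [0.6, -0.3, -1.7]
opening: 0.0504
grip_force: 20.0
[-0.9322 -1.1883  0.0294]
[([0.481, 0.373, 0.043], 0.86), ([0.469, 0.375, 0.224], 0.85), ([0.66, 0.18, 0.065], 0.79), ([0.416, 0.483, 0.005], 0.74), ([0.474, 0.51, 0.002], 0.6), ([0.357, 0.396, -0.002], 0.5), ([0.458, -0.362, 0.062], 0.48)]
```

```bash
python3 -m jog '[[[-0.466,-0.594,0],0,0.6],[[-0.466,-0.594,0],0,0.6],[[-0.466,-0.594,0],0,0.6],[[-0.466,-0.594,0],0,0.6],[[-0.466,-0.594,0],0,0.6],[[-0.932,-0.99,0],0,0.6],[[-0.932,-1,0],0,0.6],[[-0.932,-1,0],0,0.6],[[-0.932,-1,0],0,0.6],[[-0.932,-1,0],0,0.6]]' 20; python3 -m jog '[[[0,-0.188,0],0,0.6],[[0,-0.188,0],0,0.6],[[0,-0.188,0],0,0.6],[[0,-0.188,0],0,0.6]]' 20; python3 -c "
from h import *
print(shift(.668,-.1975,.099))
print([(np.round(d['position'],3).tolist(),round(d['confidence'],2)) for c in ['scene','top'] if cams.read_camera(c) is not None for d in models.pinpoint('register_52',c)])"
```

```text
time: 22.62
tool_pos: [0.6935, -0.1313, 0.404]
tool_rot: [-3.14, -0.005, 2.8]
contact_force: [-0.7, 0.4, -1.4]
opening: 0.0503
grip_force: 20.0
time: 23.12
tool_pos: [0.6681, -0.196, 0.4083]
tool_rot: [3.141, -0.001, 2.806]
contact_force: [-0.3, 0.5, -1.4]
opening: 0.0502
grip_force: 20.0
[-0.0013 -0.004   0.3753]
[([0.481, 0.376, 0.04], 0.83), ([0.605, 0.345, -0.004], 0.81), ([0.66, 0.183, 0.065], 0.66), ([0.459, -0.362, 0.06], 0.62), ([0.414, 0.489, 0.001], 0.55), ([0.354, 0.393, 0.001], 0.55), ([0.665, -0.196, 0.222], 0.54), ([0.477, 0.372, 0.04], 0.79), ([0.454, -0.359, 0.065], 0.65), ([0.669, -0.202, 0.22], 0.63), ([0.603, 0.344, -0.002], 0.58), ([0.413, 0.487, -0.001], 0.56), ([0.657, 0.183, 0.064], 0.53), ([0.481, 0.514, 0.0], 0.48), ([0.359, 0.398, 0.0], 0.4)]
```

```bash
python3 -m jog '[[[0,-0.003,0.1],0,0.6],[[0,-0.003,0.2],0,0.6],[[0,-0.003,0.28],0,0.6],[[0,-0.003,0.34],0,0.6],[[0,-0.003,0.36],0,0.6],[[0,-0.003,0.368],0,0.6],[[0,-0.003,0.372],0,0.6],[[0,-0.003,0.372],0,0.6]]' 20; python3 -m jog '[[[0,0,0.001],0,0.6],[[0,0,0.003],0,0.6],[[0,0,0.003],0,0.6]]' 20
```

```text
time: 24.32
tool_pos: [0.6676, -0.1988, 0.2608]
tool_rot: [-3.142, 0.001, 2.805]
contact_force: [-0.7, -0.1, -1.4]
opening: 0.0504
grip_force: 20.0
time: 24.7
tool_pos: [0.6674, -0.1987, 0.2587]
tool_rot: [3.141, -0.0, 2.805]
contact_force: [0.3, -0.8, -2.0]
opening: 0.0504
grip_force: 20.0
```

```bash
python3 -m jog '[[[0,0,0.002],0,0.6],[[0,0,0.003],0,0.6],[[0,0,0.003],0,0.6]]' 20; python3 -m jog '[[[0,0,0.002],0,0.6],[[0,0,0.002],0,0.6]]' 20
```

```text
time: 25.08
tool_pos: [0.6674, -0.1987, 0.2581]
tool_rot: [3.142, 0.001, 2.805]
contact_force: [-2.9, 0.7, 4.0]
opening: 0.0498
grip_force: 20.0
time: 25.32
tool_pos: [0.6674, -0.1987, 0.2581]
tool_rot: [-3.142, 0.001, 2.805]
contact_force: [-3.5, 1.1, 7.9]
opening: 0.0502
grip_force: 20.0
```

```bash
python3 -m jog '[[[0,0,-0.001],0,0.4],[[0,0,-0.001],0,0.2],[[0,0,-0.001],0,0.2],[[0,0,-0.05],0,0.2],[[0,0,-0.2],0,0.2],[[0,0,-0.33],0,0.1],[[0,0,-0.38],0,0],[[0,0,-0.38],0,0]]' 20;  python3 - <<'E'
from h import *
k=[]
for c in("scene","top"):
    im=cams.read_camera(c)
    for p in[(.668,-.197,.09),(.475,.374,.06)]:
        u=proj(c,p).astype(int);k.append(cv2.resize(im[u[1]-35:u[1]+35,u[0]-35:u[0]+35,::-1],(290,290),interpolation=2))
    print([(np.round(d["position"],3).tolist(),round(d["confidence"],2)) for d in models.pinpoint("register_64",c)])
    hsv=cv2.cvtColor(im,cv2.COLOR_RGB2HSV)
    m=cv2.inRange(hsv,(15,90,90),(32,255,255));u=proj(c,(.475,.374,.07));roi=np.zeros_like(m);cv2.circle(roi,tuple(int(round(t)) for t in u),22,255,-1)
    h=cv2.convexHull(np.argwhere(m&roi)[:,::-1].astype(np.int32))[:,0]
    w=np.array([back(c,p,.07)[:2] for p in h],np.float32);e=cv2.fitEllipse(w);print(c,np.round(e[0],4),np.round(e[1],4))
cv2.imwrite("pics/a5.png",np.vstack([np.hstack(k[:2]),np.hstack(k[2:])]))
print(shift(.476,.3735,.24))
E
```

```text
time: 26.32
tool_pos: [0.6675, -0.1987, 0.4106]
tool_rot: [-3.141, 0.004, 2.805]
contact_force: [1.4, 0.1, -0.1]
opening: 0.0911
grip_force: 0.0
[([0.66, 0.181, 0.064], 0.87), ([0.481, 0.376, 0.044], 0.83), ([0.476, 0.51, 0.004], 0.78), ([0.417, 0.485, 0.001], 0.61), ([0.668, -0.203, 0.074], 0.6), ([0.357, 0.396, -0.001], 0.59), ([0.603, 0.346, -0.005], 0.56), ([0.46, -0.363, 0.061], 0.4)]
scene [0.4914 0.3786] [0.0567 0.0628]
[([0.476, 0.374, 0.039], 0.94), ([0.481, 0.513, -0.002], 0.68), ([0.603, 0.345, -0.002], 0.68), ([0.455, -0.364, 0.062], 0.61), ([0.412, 0.487, -0.004], 0.61), ([0.661, 0.183, 0.067], 0.59), ([0.359, 0.396, 0.001], 0.4)]
top [0.4762 0.3722] [0.0622 0.0657]
[0.9242 1.192  0.0218]
```

View pics/a5.png

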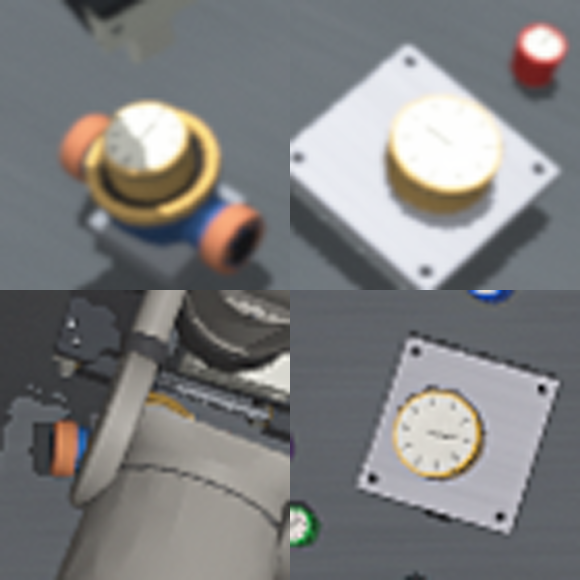

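The picture shows register_52 seated upright in its collar at (152,160). Register_64 is alone on the stage at about (0.4775, 0.3735).

```bash
python3 -m jog '[[[0.46,0.596,0],0,0],[[0.46,0.596,0],0,0],[[0.46,0.596,0],0,0],[[0.46,0.596,0],0,0],[[0.46,0.596,0],0,0],[[0.46,0.596,0],0,0],[[0.92,1,0],0,0],[[0.92,1,0],0,0],[[0.92,1,0],0,0],[[0.92,1,0],0,0],[[0.92,1,0],0,0]]' 20; python3 -m jog '[[[0,0.193,0],0,0],[[0,0.193,0],0,0],[[0,0.193,0],0,0],[[0,0.193,0],0,0]]' 20; python3 -c "
from h import *
print(shift(.4775,.3735,.067))"
```

```text
time: 27.9
tool_pos: [0.4509, 0.3026, 0.4079]
tool_rot: [-3.141, -0.001, 2.809]
contact_force: [-0.5, -1.1, 0.1]
opening: 0.0917
grip_force: 0.0
time: 28.4
tool_pos: [0.4784, 0.3718, 0.4082]
tool_rot: [-3.14, -0.0, 2.803]
contact_force: [0.3, 0.4, -0.5]
opening: 0.0919
grip_force: 0.0
[0.0034 0.0038 0.455 ]
```

```bash
python3 -m jog '[[[0.003,0.003,0.1],0,0],[[0.003,0.003,0.2],0,0],[[0.003,0.003,0.3],0,0],[[0.003,0.003,0.4],0,0],[[0.003,0.003,0.44],0,0],[[0.003,0.003,0.455],0,0],[[0.003,0.003,0.455],0,0.2],[[0.003,0.003,0.455],0,0.3],[[0.003,0.003,0.455],0,0.5],[[0.003,0.003,0.455],0,0.5],[[0.003,0.003,0.455],0,0.5]]' 20; python3 -m jog '[[[0,0,-0.03],0,0.5],[[0,0,-0.1],0,0.5],[[0,0,-0.2],0,0.5],[[0,0,-0.3],0,0.5],[[0,0,-0.4],0,0.5],[[0,0,-0.45],0,0.5],[[0,0,-0.45],0,0.5]]' 20; python3 -c "
from h import *
print(shift(.487,.02,.24))
print([(np.round(d['position'],3).tolist(),round(d['confidence'],2)) for c in ['scene'] if cams.read_camera(c) is not None for d in models.pinpoint('register_64',c)])"
```

```text
time: 29.78
tool_pos: [0.4772, 0.375, 0.2275]
tool_rot: [3.14, 0.001, 2.805]
contact_force: [-0.1, -0.5, 6.2]
opening: 0.0619
grip_force: 20.0
time: 30.65
tool_pos: [0.477, 0.3748, 0.4084]
tool_rot: [3.139, 0.002, 2.805]
contact_force: [0.9, -0.2, -2.2]
opening: 0.0624
grip_force: 20.0
[-0.3167 -0.829   0.0216]
[([0.476, 0.512, 0.003], 0.77), ([0.606, 0.343, -0.002], 0.76), ([0.66, 0.18, 0.063], 0.74), ([0.667, -0.201, 0.073], 0.74), ([0.458, -0.361, 0.063], 0.66), ([0.418, 0.485, 0.002], 0.46), ([0.359, 0.395, -0.003], 0.41)]
```

```bash
python3 -m jog '[[[-0.317,-0.832,0],0,0.5],[[-0.317,-0.832,0],0,0.5],[[-0.317,-0.832,0],0,0.5],[[-0.317,-0.832,0],0,0.5],[[-0.317,-0.832,0],0,0.5],[[-0.317,-0.832,0],0,0.5],[[-0.317,-0.832,0],0,0.5],[[-0.317,-0.832,0],0,0.5],[[-0.317,-0.832,0],0,0.5]]' 20; python3 - <<'E'
from h import *
im=cams.read_camera("scene");v=proj("scene",(.487,.0185,.15)).astype(int)
print(shift(.487,.0185,.103))
print([(np.round(d['position'],3).tolist(),round(d['confidence'],2)) for c in ['scene','top'] if cams.read_camera(c) is not None for d in models.pinpoint('register_64',c)])
cv2.imwrite("pics/a6.png",cv2.resize(im[v[1]-60:v[1]+60,v[0]-60:v[0]+60,::-1],(480,480),interpolation=2))
E
```

```text
time: 31.88
tool_pos: [0.4866, 0.0199, 0.4062]
tool_rot: [3.141, -0.001, 2.806]
contact_force: [-0.1, 0.5, -2.8]
opening: 0.0625
grip_force: 20.0
[-0.0023 -0.0033  0.3604]
[([0.605, 0.348, -0.004], 0.86), ([0.662, 0.181, 0.064], 0.85), ([0.666, -0.202, 0.07], 0.78), ([0.491, 0.021, 0.221], 0.77), ([0.476, 0.511, 0.004], 0.73), ([0.411, 0.487, 0.004], 0.6), ([0.456, -0.363, 0.061], 0.56), ([0.357, 0.397, -0.002], 0.5), ([0.669, -0.205, 0.07], 0.77), ([0.411, 0.489, -0.003], 0.58), ([0.479, 0.511, 0.001], 0.57), ([0.604, 0.344, -0.0], 0.56), ([0.359, 0.397, 0.001], 0.53), ([0.484, 0.018, 0.217], 0.51), ([0.656, 0.183, 0.064], 0.47), ([0.456, -0.361, 0.063], 0.41)]
```

View pics/a6.png

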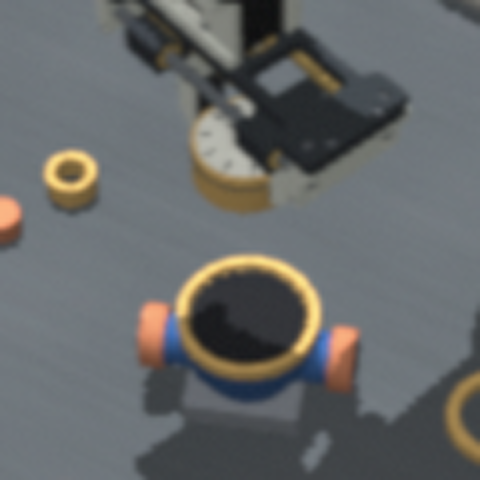

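The picture shows register_64 held level at (235,160) above the open seat at (248,315).

```bash
python3 -m jog '[[[-0.001,-0.003,0.1],0,0.5],[[-0.001,-0.003,0.2],0,0.5],[[-0.001,-0.003,0.28],0,0.5],[[-0.001,-0.003,0.32],0,0.5],[[-0.001,-0.003,0.34],0,0.5],[[-0.001,-0.003,0.348],0,0.5],[[-0.001,-0.003,0.352],0,0.5],[[-0.001,-0.003,0.352],0,0.5]]' 20; python3 -m jog '[[[0,0,0.001],0,0.5],[[0,0,0.003],0,0.5],[[0,0,0.003],0,0.5]]' 20
```

```text
time: 33.12
tool_pos: [0.4869, 0.0176, 0.2664]
tool_rot: [3.141, 0.001, 2.805]
contact_force: [-0.2, -0.7, -1.2]
opening: 0.0622
grip_force: 20.0
time: 33.5
tool_pos: [0.4867, 0.0176, 0.2647]
tool_rot: [3.141, -0.0, 2.805]
contact_force: [-0.9, -0.4, -2.9]
opening: 0.0622
grip_force: 20.0
```

```bash
python3 -m jog '[[[0,0,0.002],0,0.5],[[0,0,0.004],0,0.5],[[0,0,0.004],0,0.5]]' 20; python3 -m jog '[[[0,0,0.002],0,0.5],[[0,0,0.003],0,0.5],[[0,0,0.003],0,0.5]]' 20
```

```text
time: 33.88
tool_pos: [0.4867, 0.0176, 0.263]
tool_rot: [3.142, -0.0, 2.805]
contact_force: [0.2, -0.4, -2.7]
opening: 0.0623
grip_force: 20.0
time: 34.25
tool_pos: [0.4867, 0.0176, 0.2619]
tool_rot: [3.142, -0.0, 2.805]
contact_force: [-0.6, -0.1, -2.1]
opening: 0.0621
grip_force: 20.0
```

```bash
python3 -m jog '[[[0,0,0.001],0,0.5],[[0,0,0.002],0,0.5],[[0,0,0.002],0,0.5]]' 20; python3 -m jog '[[[0,0,0.002],0,0.5],[[0,0,0.002],0,0.5]]' 20
```

```text
time: 34.62
tool_pos: [0.4867, 0.0176, 0.2615]
tool_rot: [3.141, 0.0, 2.805]
contact_force: [-3.5, -0.2, 4.8]
opening: 0.0625
grip_force: 20.0
time: 34.88
tool_pos: [0.4866, 0.0176, 0.2615]
tool_rot: [3.141, 0.001, 2.805]
contact_force: [-5.4, -0.1, 13.0]
opening: 0.0623
grip_force: 20.0
```

Seated with 13 N. Releasing, lifting and checking everything.

```bash
python3 -m jog '[[[0,0,-0.002],0,0.3],[[0,0,-0.002],0,0],[[0,0,-0.002],0,0],[[0,0,-0.05],0,0],[[0,0,-0.2],0,0],[[0,0,-0.33],0,0],[[0,0,-0.4],0,0],[[0,0,-0.4],0,0]]' 20; python3 -m jog '[[[0.45,0.3,0],0,0],[[0.45,0.8,0],0,0],[[0.45,0.8,0],0,0],[[0.45,0.8,0],0,0],[[0.45,0.8,0],0,0],[[0.45,0.8,0],0,0],[[0.45,0.8,0],0,0],[[0.45,0.8,0],0,0]]' 20; python3 - <<'E'
from h import *
k=[]
for c in("scene","top"):
    im=cams.read_camera(c)
    for p in[(.455,-.36,.08),(.655,.186,.08),(.668,-.197,.08),(.487,.0185,.08)]:
        u=proj(c,p).astype(int);k.append(cv2.resize(im[u[1]-25:u[1]+25,u[0]-25:u[0]+25,::-1],(200,200),interpolation=2))
    for t in("register_64","finished_meter"): print(t,[(np.round(d["position"],3).tolist(),round(d["confidence"],2)) for d in models.pinpoint(t,c)])
cv2.imwrite("pics/a7.png",np.vstack([np.hstack(k[:4]),np.hstack(k[4:])]));print(observe()["time"])
E
```

```text
time: 35.88
tool_pos: [0.487, 0.0175, 0.4223]
tool_rot: [3.14, 0.005, 2.805]
contact_force: [-0.1, 0.7, -0.6]
opening: 0.0918
grip_force: 0.0
time: 36.88
tool_pos: [0.4224, 0.3789, 0.4186]
tool_rot: [-3.139, -0.002, 2.805]
contact_force: [-0.3, 1.2, -0.0]
opening: 0.0921
grip_force: 0.0
register_64 [([0.492, 0.016, 0.077], 0.89), ([0.606, 0.344, -0.004], 0.74), ([0.455, -0.36, 0.061], 0.69), ([0.666, -0.2, 0.07], 0.62), ([0.415, 0.484, 0.003], 0.61), ([0.476, 0.509, 0.001], 0.51), ([0.661, 0.183, 0.062], 0.5), ([0.359, 0.396, -0.006], 0.44)]
finished_meter [([0.701, -0.003, -0.002], 0.79)]
register_64 [([0.67, -0.204, 0.073], 0.76), ([0.487, 0.014, 0.068], 0.74), ([0.661, 0.181, 0.064], 0.6), ([0.411, 0.489, -0.003], 0.6), ([0.602, 0.345, -0.004], 0.51), ([0.452, -0.364, 0.061], 0.47)]
finished_meter [([0.703, -0.0, 0.002], 0.67)]
37.175
```

View pics/a7.png

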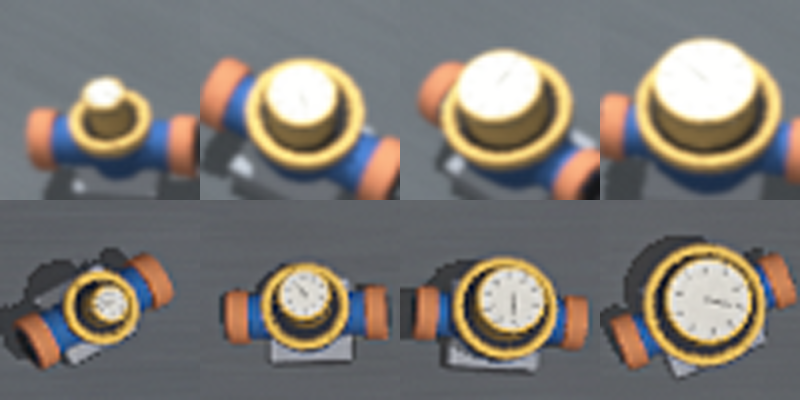

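Both cameras show all four registers upright inside their own collars, and the finished meter has not moved.

```bash
python3 -c "
from cell import robot
print(robot.hand_in())"
```

```text
the job is handed in; nothing more can be done
None
```

I took the stack apart from the top down and lowered all four registers into the meters of their own size, and both cameras show them upright in their seats; the finished meter was left where it stood, and I handed the job in at about 37 s.

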